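# Draw the ring mandrel and hold it level over the soldering block

## Task

Draw the round ring mandrel (the tool with the straight cylindrical handle) out of its sloping sleeve in the tool stand, turn it level, and hold it still with the middle of its length over the middle of the soldering block, about 10 cm above the block's top, ready for a ring to be slipped on. Finish while still holding it there, in the gripper only; do not put it down. Leave the other two tools in their sleeves and do not disturb the other things on the bench.

Things in the scene. Friction and masses are not known exactly. Their poses are not given: they have to be found in the camera images.
- mandrel: Ring mandrel, 240 mm long, about 0.13 kg: straight cylindrical wooden handle, 24 mm in diameter, 90 mm long; beyond it a round aluminium stick 150 mm long, tapering from 17.6 to 12 mm at the tip. Origin: centre of the handle, on the axis; z axis from the tip towards the handle's end. It starts tip down in any one of the stand's sleeves, handle up and leaning to the robot's side.
- mandrel_mid (a point): Middle of the mandrel's length, on its axis, 75 mm from the handle's centre towards the tip. At the start the mandrel rises about 40 degrees above level, with a few degrees of play; its handle's centre is about 85 mm out of the sleeve's mouth and 160 mm above the table, and some 40 mm of the bare stick shows.
- mandrel_tip (a point): Tip of the mandrel, on its axis, 195 mm from the handle's centre. It starts at the bottom of the sleeve, loose: nothing locks it. It must be drawn along its own slope by at least 115 mm to be clear.
- file: Round file in another sleeve, leave there: steel rod 16 mm in diameter, 150 mm long, pear-shaped wooden handle 81 mm long, up to 34 mm thick. Origin in its handle, at the same height as the mandrel's; z axis towards the handle's end.
- bezel: Square bezel stick in another sleeve, leave there: 15 mm square aluminium bar 150 mm long, slim square wooden handle 13 mm thick and 60 mm long. Origin in its handle, at the same height as the mandrel's; z axis towards the handle's end.
- stand: Wooden tool stand, fixed, 236 mm wide along its y. Origin on the table; its front faces -x of its own frame, towards the robot (turned by -0.35 to 0.15 rad). A sloping block has three sleeves side by side, 70 mm apart. Above and behind their mouths overhangs a shelf on two side walls: top 175 mm above the table, 10 mm thick, from x = -55 to 60 mm.
- stand_mouth (a point): Centre of the middle sleeve's mouth, 109 mm above the table, 90 mm in front of the stand's origin; the other mouths lie 70 mm to either side along the stand's y. The sleeves are 20 mm square, 110 mm deep, their axes rising 40 degrees above level towards the stand's front (-x). The block's highest edge is 126 mm above the table.
- block: Soldering block, fixed: a white brick with a brown board 180 x 125 mm on top (top 74 mm above the table), in the middle of a steel tray 300 x 210 mm with a 12 mm rim. Origin on the table under its centre, z up.
- jar: Small closed glass jar, 40 mm in diameter and high, loose on the stand's shelf (reaches 215 mm above the table). Origin under its centre. Leave alone.
- tin: Small tin, 34 mm in diameter, 28 mm high, loose on the tray at the near side of the block. Origin under its centre. Leave alone.
- band: Plain ring band, 24 mm outside diameter, 8 mm high, lying on the tray at the far side of the block. Origin under its centre. Leave alone.
- pliers: Small pliers lying on the bench near the robot, 145 mm long, 14 mm high. Leave alone.
Not all that is in view belongs to the job. Leave any orange look-alike of the mandrel alone.

How it is judged:
By the outcome, as a careful person would: the job done as asked, in the order asked, and still so for the second after the job is handed in, while the arm keeps its last pose, push and grip.
It also fails if it takes over 48 s, if anything falls off the work surface, if the arm or the gripper's body presses on something with over 40 N, if the wrist force passes 120 N, or if a joint passes its speed limit or range.

## Robot

A 6-joint arm with a two-finger parallel gripper is mounted at the origin on the work surface. World frame = base frame: x ahead of the robot, y to its left, z up, the work surface at z = 0. Lengths are in mm, angles in rad, forces in N, time in s.
With the tool pointing down it reaches from about 350 to 975 mm from the base axis. Payload 7.1 kg.
Tool frame: the origin (TCP) lies between the finger pads; the fingertips stand 14 mm ahead of it and the grasp point (between the pads) lies 5 mm behind it; z points along the fingers, y is the line along which they close (so a half turn about z gives the same grasp; the last joint's range is limited). The gripper opens to 88 mm and grips with 3 to 60 N. Pads are 20 mm wide; open, the fingers measure 115 mm over their backs; the gripper's body (75 mm by 178 mm) begins 61 mm behind the grasp point.
Start: joints at [1.246, 0.423, 1.63, -0, 1.089, -0.019], TCP at [188.128, 595.997, 209.575] pointing down, gripper open.
Joint ranges: [-3, 3], [-0.9, 2.11], [0.09, 2.58], [-1.31, 4.45], [0.11, 2.69], [-2.54, 2.54]. Speed limits (rad/s): [2.39, 2.39, 3.01, 3.14, 3.14, 3.14].

## Interface

Orientations are given as a rotation vector (axis times angle).
In Python, from workcell import ctrl gives the robot as it stands. The module is installed in compiled form; this text tells all that it offers.
- The arm moves only by the tool servo_tool, never from a script. Its argument "plan" is a list of rows, each a list of 3 entries, a list of its own where there are three numbers: the closure, from 0 (fully open) to 1 (shut), then the shift along the world's x, y, z in mm, then the turn about the world's z in degrees. In form: [[hand, [x, y, z], yaw], ...]. A call has 1 to 10 rows; each row is the pose to reach, as a shift and turn from the pose commanded when the call began; what a row does not reach only later rows make up. A row lasts 1/12 s, in which the tool goes at most 41.7 mm and 7.16 degrees, less where a joint would pass 70% of its speed; a pose out of reach is approached as far as the arm can. A call with a gripper value outside its range is refused whole. The fingers move at their own pace and stop on an object; the grip force is fixed at half the most. Time passes only in rows, so rows that repeat a pose let the fingers close. It gives the time, the measured TCP pose, the force, the opening and the grip force at its end, in the units of the state.
- ctrl.get_obs(): the state, without advancing time (a new reading comes with each control period).
- ctrl.get_image(name): name is "side" or "top"; returns the picture (384x512x3 uint8, blue, green, red); there is no depth.
- ctrl.camera_info(name): a dict with "fovy" (degrees; the focal length in pixels is half the picture's height over the tangent of half this angle, whatever the lens; pixels are square), "cx", "cy" (the principal point, pixels), "k1" (the pictures are not rectified: a ray, as slopes to the right and down, at radius r is drawn at 1 + k1 r^2 times it, then the intrinsics apply), "rvec" (rotation vector, rad) and "tvec" (3), from world to camera coordinates, as OpenCV has them. Camera axes: x right, y down, z forward; pixel columns grow to the right and rows downward; lengths in mm; the calibration is good to about 2 mm. A picture is of the moment at which its call begins. camera_info takes no time and is no camera call.
- ctrl.close_job(): hands the job in; it is judged then, once.
The state is a dict: "t": time; "qpos": joint angles; "qvel": joint speeds; "joint_torque": joint torques, N m; "ee_pos": TCP position; "orientation": TCP orientation; "ft_force": force on the tool from outside, world axes, zero at the start; "moment": the same for the moment, N m; "width": finger opening in mm; "grasp_force": force on a finger pad.
Only numpy, scipy, OpenCV 4.12 (cv2) and the standard library are available. Lean on these libraries where they do the work, as an engineer would, in place of code of your own. Each camera call takes 0.05 s, during which the arm holds its last target. There are 200 camera calls.

## Working session

There is one attempt and no reset: what is moved stays moved. The work goes in short steps, Python scripts to look and compute and a tool call to move; the robot and the scene stay as the last step left them, time stands still between calls to the robot, and variables do not carry over. Pictures are saved under pics/ and viewed, at most 10 in all, crops included, and the job is handed in when it is done.

Besides the shell and the picture viewer there is one more tool, called after "Call:" as name(argument=value, ...), one argument or row to a line, values as JSON. servo_tool: Moves the arm, as the interface text tells. Its arguments: {"type":"object","properties":{"plan":{"type":"array"}},"required":["plan"]}

```bash
mkdir -p pics; cat > h.py <<'E'
import numpy as np, cv2
from workcell import ctrl
def cam(n):
    i=ctrl.camera_info(n); f=192/np.tan(np.radians(i['fovy'])/2)
    K=np.array([[f,0,i['cx']],[0,f,i['cy']],[0,0,1.]]); d=np.array([i['k1'],0,0,0,0.])
    return K,d,np.array(i['rvec'],float),np.array(i['tvec'],float)
def ray(n,uv):
    K,d,r,t=cam(n); R=cv2.Rodrigues(r)[0]
    p=cv2.undistortPoints(np.array(uv,float).reshape(-1,1,2),K,d)[:,0]
    D=np.c_[p,np.ones(len(p))]@R; return -R.T@t, D/np.linalg.norm(D,axis=1)[:,None]
def onz(n,uv,z):
    o,D=ray(n,uv); return o+D*((z-o[2])/D[:,2])[:,None]
def proj(n,P):
    K,d,r,t=cam(n); return cv2.projectPoints(np.array(P,float).reshape(-1,3),r,t,K,d)[0][:,0]
def tri(uv1,uv2):
    o1,D1=ray('top',uv1); o2,D2=ray('side',uv2); out=[]
    for a,b in zip(D1,D2):
        s=np.linalg.lstsq(np.c_[a,-b],o2-o1,rcond=None)[0]; p,q=o1+s[0]*a,o2+s[1]*b
        out.append(np.r_[(p+q)/2,np.linalg.norm(p-q)])
    return np.array(out)
E
python3 - <<'E'
from h import *
for n in('top','side'):
    im=ctrl.get_image(n); cv2.imwrite(f'pics/{n}0.png',im); cv2.imwrite(f'pics/{n}0b.png',cv2.resize(im,(800,600),interpolation=cv2.INTER_CUBIC))
    print(n,ray(n,[[256,192]]))
E
```

```text
top (array([ 356.98037857,  -20.50103626, 1319.10644352]), array([[ 0.14421312, -0.03431595, -0.98895146]]))
side (array([ 156.75391892, -834.4960881 ,  778.21000949]), array([[ 0.35974177,  0.72446827, -0.58798944]]))
```

View pics/top0b.png

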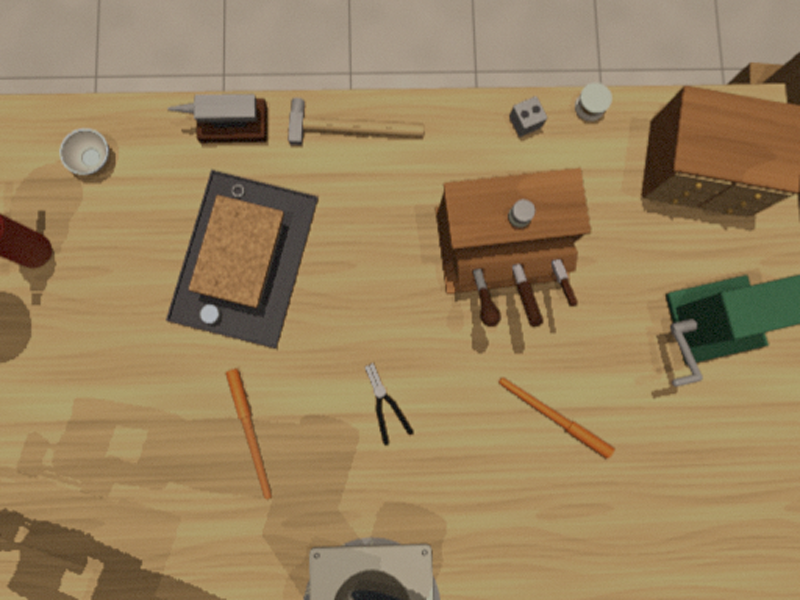

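View pics/side0b.png

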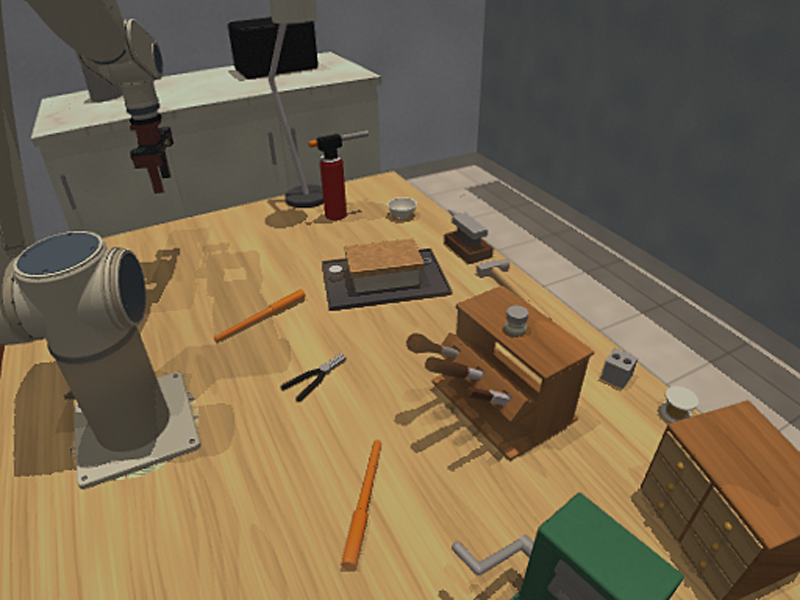

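Top view: the mandrel is the middle tool, with its handle from (521,280) to (537,322). The file (pear handle) is to its left and the bezel stick (slim handle) to its right. The block is at (237,250). The side view agrees, with the mandrel handle at (455,370). Next I'll measure the handles with masks.

```bash
python3 - <<'E'
from h import *
out=[]
for n,(x0,y0,x1,y1) in (('top',(280,155,380,215)),('side',(250,200,345,270))):
    im=cv2.imread(f'pics/{n}0.png'); c=im[y0:y1,x0:x1]
    hsv=cv2.cvtColor(c,cv2.COLOR_BGR2HSV)
    P={'top':[(306,196),(338,192),(364,185)],'side':[(270,219),(285,236),(312,253)]}[n]
    for p in P: print(n,p,im[p[1],p[0]],cv2.cvtColor(im[p[1]:p[1]+1,p[0]:p[0]+1],cv2.COLOR_BGR2HSV)[0,0])
    out.append(cv2.resize(c,(800,int(800*c.shape[0]/c.shape[1])),interpolation=cv2.INTER_NEAREST))
cv2.imwrite('pics/c1.png',cv2.resize(np.vstack(out),(600*800//1069,600)))
# board
im=cv2.imread('pics/top0.png'); print('board px',im[160,150],im[170,120])
E
```

```text
top (306, 196) [ 63  97 121] [ 18 122 121]
top (338, 192) [15 30 61] [ 10 192  61]
top (364, 185) [21 37 72] [  9 181  72]
side (270, 219) [38 60 80] [ 16 134  80]
side (285, 236) [29 42 59] [ 13 130  59]
side (312, 253) [21 29 38] [ 14 114  38]
board px [ 78 124 165] [67 68 72]
```

View pics/c1.png

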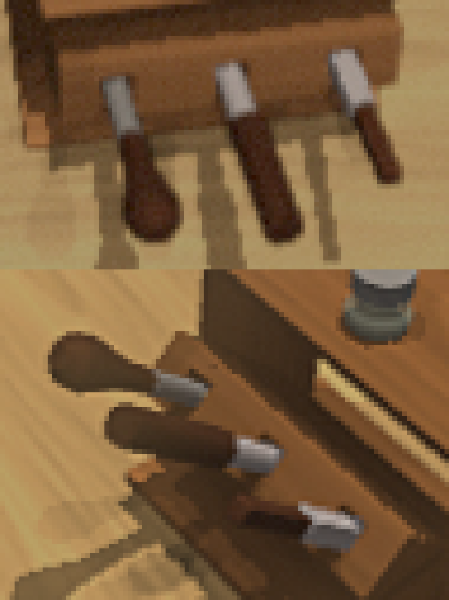

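The crop confirms it: the middle tool has a straight round handle. In the top view the handle runs from about (334,182) to (343,207), and in the side view from (273,233) to (300,239).

```bash
python3 - <<'E'
from h import *
im=cv2.imread('pics/top0.png'); hsv=cv2.cvtColor(im,cv2.COLOR_BGR2HSV)
m=cv2.inRange(hsv,(0,150,20),(14,255,85)); r=np.zeros_like(m); r[178:212,300:372]=m[178:212,300:372]
n,l,s,c=cv2.connectedComponentsWithStats(r)
for i in range(1,n):
    if s[i,4]>25: 
        p=np.argwhere(l==i)[:,::-1]; print(s[i],c[i],cv2.minAreaRect(p.astype(np.float32)))
T=[(334.3,181.7),(343.3,206.5)]; S=[(299.7,238.7),(273.5,232)]
q=tri(T,S); print(q.round(1)); d=q[1,:3]-q[0,:3]; print(np.linalg.norm(d),np.degrees(np.arctan2(d[2],np.hypot(*d[:2]))),np.degrees(np.arctan2(d[1],d[0])))
# file & bezel mouths / handle
print('mouths z109',onz('top',[(280+117/4.49,155+78/4.49),(280+232/4.49,155+66/4.49),(280+343/4.49,155+54/4.49)],115).round(1))
# shelf corners (800 px scale), z 175
s=1/1.5625; sh=onz('top',np.array([(443,187),(581,170),(589,233),(453,249)])*s,175); print(sh.round(0))
b=onz('top',[(237*s,250*s)],74); print(b)
hm=cv2.inRange(hsv,(8,90,90),(22,200,255)); r=np.zeros_like(hm); r[120:202,115:190]=hm[120:202,115:190]
n,l,st,c=cv2.connectedComponentsWithStats(r); i=1+np.argmax(st[1:,4]); rc=cv2.minAreaRect(np.argwhere(l==i)[:,::-1].astype(np.float32)); print(rc)
print('board',onz('top',[rc[0]],74).round(1),onz('top',cv2.boxPoints(rc),74).round(1))
print('tray',onz('top',np.array([(213,171),(318,197),(277,348),(168,320)])*s,12).round(0))
print('tin,band',onz('top',np.array([(209,314)])*s,28),onz('top',np.array([(237,190)])*s,8))
E
```

```text
[328 178  19  31 203] [338.51231527 192.44334975] ((337.1419372558594, 192.6829833984375), (31.33519172668457, 14.893152236938477), 83.1572265625)
[359 179  10  17  68] [363.39705882 186.52941176] ((363.6000061035156, 186.7000274658203), (16.994115829467773, 4.0249223709106445), 63.43495178222656)
[307 185  13  24 153] [312.07843137 197.25490196] ((311.3772277832031, 196.84466552734375), (23.388916015625, 10.171459197998047), 67.61986541748047)
[[ 558.  -274.7  125.9    8.1]
 [ 479.4 -278.9  189.     1.1]]
100.88572142818387 38.71030576033762 -176.91349722463576
mouths z109 [[ 583.4 -199.6  115. ]
 [ 589.3 -269.8  115. ]
 [ 595.3 -337.9  115. ]]
[[ 714. -137.  175.]
 [ 739. -372.  175.]
 [ 630. -379.  175.]
 [ 607. -150.  175.]]
[[635.32902171 225.31339372  74.        ]]
((150.6718292236328, 159.90521240234375), (45.08952331542969, 65.49935913085938), 16.113418579101562)
board [[635.7 228.1  74. ]] [[566.2 312.2  74. ]
 [745.3 264.2  74. ]
 [706.5 142.3  74. ]
 [528.6 192.9  74. ]]
tray [[804. 284.  12.]
 [749.  85.  12.]
 [463. 163.  12.]
 [520. 363.  12.]]
tin,band [[527.16844783 284.52554983  28.        ]] [[766.94663868 239.13569503   8.        ]]
```

```bash
python3 - <<'E'
from h import *
from scipy.spatial.transform import Rotation as R
o=ctrl.get_obs(); print(o['ee_pos'],R.from_rotvec(o['orientation']).as_matrix().round(3),o['width'],o['t'])
print(onz('top',[(338.5,192.4)],160),onz('top',[(338.5,192.4)],166),onz('top',[(334.3,181.7)],131),onz('top',[(343.3,206.5)],189))
E
```

```text
[187.95485892 595.5197768  208.89007733] [[-0.954  0.301 -0.   ]
 [ 0.301  0.954 -0.001]
 [ 0.    -0.001 -1.   ]] 87.58311174711557 0.1
[[ 520.18529751 -275.21975151  160.        ]] [[ 519.34048337 -273.90122524  166.        ]] [[ 553.40003294 -271.84735091  131.        ]] [[ 479.90269859 -279.10898541  189.        ]]
```

Call:
servo_tool(
  plan=[
    [0.5, [10, -20, 60], 5],
    [0.5, [352, -869, 71], 23],
    [0.5, [352, -869, 71], 23],
    [0.5, [352, -869, 71], 23],
    [0.5, [352, -869, 71], 23],
    [0.5, [352, -869, 71], 23],
    [0.5, [352, -869, 71], 23],
    [0.5, [352, -869, 71], 23],
    [0.5, [352, -869, 71], 23],
    [0.5, [352, -869, 71], 23],
  ],
)

```text
t: 0.93
ee_pos: [334.9, 233.5, 261.6]
orientation: [0.151, -3.138, 0.0]
ft_force: [0.8, 0.5, 0.2]
width: 43.8
grasp_force: 0.0
```

Call:
servo_tool(
  plan=[
    [0.5, [0, 0, 0], 0],
    [0.5, [0, 0, 0], 0],
  ],
)

```text
t: 1.1
ee_pos: [335.6, 233.7, 261.7]
orientation: [-0.142, 3.138, 0.0]
ft_force: [-0.3, 0.4, 0.6]
width: 44.0
grasp_force: 0.0
```

Call:
servo_tool(
  plan=[
    [0.5, [204, -507, 0], 0],
    [0.5, [204, -507, 0], 0],
    [0.5, [204, -507, 0], 0],
    [0.5, [204, -507, 0], 0],
    [0.5, [204, -507, 0], 0],
    [0.5, [204, -507, 0], 0],
    [0.5, [204, -507, 0], 0],
    [0.5, [204, -507, 0], 0],
    [0.5, [204, -507, 0], 0],
    [0.5, [204, -507, 0], 0],
  ],
)

```text
t: 1.93
ee_pos: [491.7, -151.5, 261.3]
orientation: [0.153, -3.138, -0.001]
ft_force: [0.4, 1.0, 0.3]
width: 44.0
grasp_force: 0.0
```

Call:
servo_tool(
  plan=[
    [0.5, [0, 0, 0], 0],
  ],
)

```text
t: 2.02
ee_pos: [493.9, -155.2, 261.5]
orientation: [-0.147, 3.136, -0.003]
ft_force: [-0.3, 0.5, 0.3]
width: 43.8
grasp_force: 0.0
```

Remaining shift to the approach point is (46,-118,-2). Then descend to about z=200 and check.

Call:
servo_tool(
  plan=[
    [0.5, [46, -118, 0], 0],
    [0.5, [46, -118, 0], 0],
    [0.5, [46, -118, 0], 0],
    [0.5, [46, -118, 0], 0],
    [0.5, [46, -118, -30], 0],
    [0.5, [46, -118, -61], 0],
    [0.5, [46, -118, -61], 0],
    [0.5, [46, -118, -61], 0],
  ],
)

```text
t: 2.68
ee_pos: [536.1, -266.9, 199.1]
orientation: [0.153, -3.134, -0.004]
ft_force: [0.3, -0.9, -0.8]
width: 43.9
grasp_force: 0.0
```

```bash
python3 - <<'E'
from h import *
o=ctrl.get_obs(); print(o['ee_pos'],o['orientation'],o['qpos'])
a=ctrl.get_image('top')[130:230,260:393]; b=ctrl.get_image('side')[150:280,220:393]
cv2.imwrite('pics/c2.png',np.hstack([cv2.resize(a,(400,301)),cv2.resize(b,(400,301))]))
E
```

```text
[ 536.06080272 -266.90050566  199.05006512] [ 0.15286219 -3.13407533 -0.00397371] [-4.81977044e-01  3.99225959e-01  1.69480544e+00  3.06893040e-04
  1.05211119e+00 -2.15039738e+00]
```

View pics/c2.png

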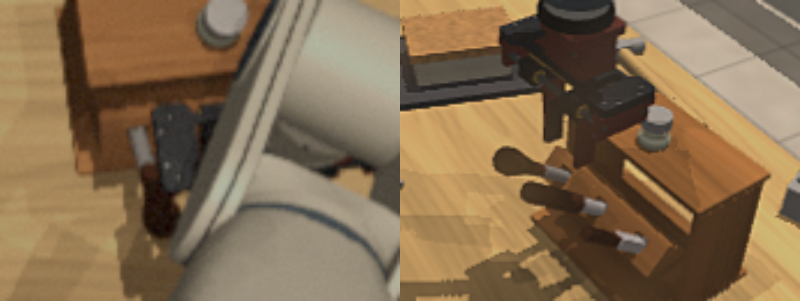

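The top view is blocked by the arm. In the side view the fingers straddle the mandrel's line above the stick and handle junction, clear of the file. I'll settle, correct and descend.

Call:
servo_tool(
  plan=[
    [0.5, [3, -5, 0], 0],
    [0.5, [3, -5, 0], 0],
    [0.5, [3, -5, 0], 0],
  ],
)

```text
t: 3.03
ee_pos: [540.4, -274.6, 202.0]
orientation: [-0.15, 3.136, -0.002]
ft_force: [-0.7, -0.1, 0.0]
width: 44.0
grasp_force: 0.0
```

Call:
servo_tool(
  plan=[
    [0.5, [0, 1, -15], 0],
    [0.5, [0, 1, -30], 0],
    [0.5, [0, 1, -40], 0],
    [0.5, [0, 1, -50], 0],
    [0.5, [0, 1, -60], 0],
    [0.5, [0, 1, -60], 0],
    [0.5, [0, 1, -60], 0],
  ],
)

```text
t: 3.62
ee_pos: [539.2, -273.0, 140.2]
orientation: [0.15, -3.137, -0.001]
ft_force: [0.5, -0.6, -0.1]
width: 44.0
grasp_force: 0.0
```

```bash
python3 - <<'E'
from h import *
o=ctrl.get_obs(); print(o['ee_pos'],o['ft_force'])
b=ctrl.get_image('side')[180:280,240:373]
cv2.imwrite('pics/c3.png',cv2.resize(b,(532,400)))
E
```

```text
[ 539.23827775 -273.0279587   140.16960179] [ 0.4925534  -0.5529559  -0.11881379]
```

View pics/c3.png

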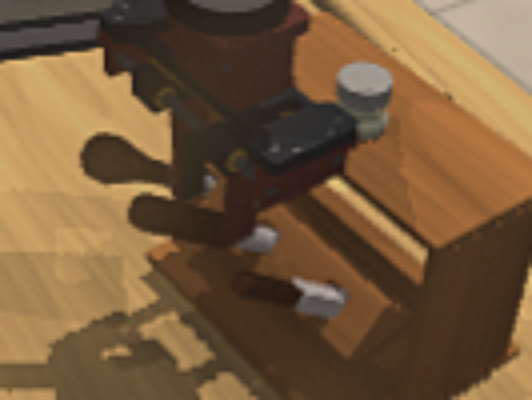

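The fingers straddle the lower handle at (235,215) with no contact. Closing.

Call:
servo_tool(
  plan=[
    [0.8, [0, 0, 0], 0],
    [1, [0, 0, 0], 0],
    [1, [0, 0, 0], 0],
    [1, [0, 0, 0], 0],
    [1, [0, 0, 0], 0],
    [1, [0, 0, 0], 0],
  ],
)

```text
t: 4.17
ee_pos: [539.6, -273.1, 140.9]
orientation: [-0.15, 3.138, -0.0]
ft_force: [-0.7, 0.4, 2.6]
width: 18.0
grasp_force: 28.7
```

```bash
python3 - <<'E'
from h import *
o=ctrl.get_obs(); print(o['ee_pos'],o['ft_force'],o['width'])
b=ctrl.get_image('side')[195:265,260:353]
cv2.imwrite('pics/c4.png',cv2.resize(b,(744,560),interpolation=cv2.INTER_CUBIC))
for s in (45,-28,-45,-85): print(s,proj('side',np.array([519,-276,159])+s*np.array([-.762,-.076,.643])))
print(proj('side',[540,-273,142]), proj('side',[[550,-285,127],[530,-287,127]]))
E
```

```text
[ 539.56229295 -273.08879857  140.87739809] [-0.6971699   0.44254443  2.61795059] 17.97168644948164
45 [[275.67514879 231.7202363 ]]
-28 [[292.7069401  236.90035106]]
-45 [[296.39416484 238.01951212]]
-85 [[304.69220215 240.53515886]]
[[292.44158069 236.46148424]] [[297.78738471 242.13638057]
 [291.7246651  245.13639831]]
```

View pics/c4.png

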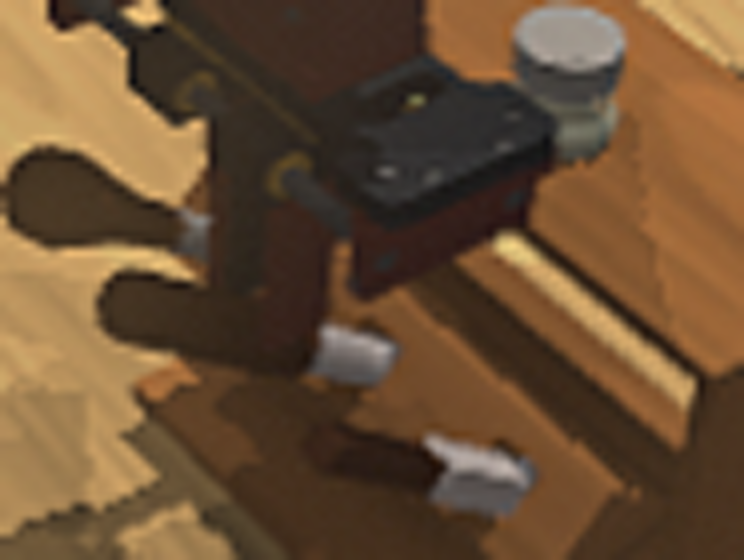

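Call:
servo_tool(
  plan=[
    [1, [-4, 0, 3], 0],
    [1, [-8, -1, 6], 0],
    [1, [-12, -1, 10], 0],
    [1, [-15, -1.5, 13], 0],
    [1, [-15, -1.5, 13], 0],
  ],
)

```text
t: 4.63
ee_pos: [523.8, -274.8, 154.3]
orientation: [-0.15, 3.138, -0.0]
ft_force: [0.0, 0.7, -0.8]
width: 18.4
grasp_force: 28.4
```

```bash
python3 - <<'E'
from h import *
o=ctrl.get_obs(); print(o['ee_pos'],o['ft_force'],o['moment'],o['width'])
b=ctrl.get_image('side')[195:265,260:353]
cv2.imwrite('pics/c5.png',cv2.resize(b,(744,560),interpolation=cv2.INTER_CUBIC))
E
```

```text
[ 523.76268199 -274.81166026  154.32632533] [ 0.04837513  0.65301447 -0.76459468] [ 0.08462991 -0.00910225 -0.03500726] 18.425755964346163
```

View pics/c5.png

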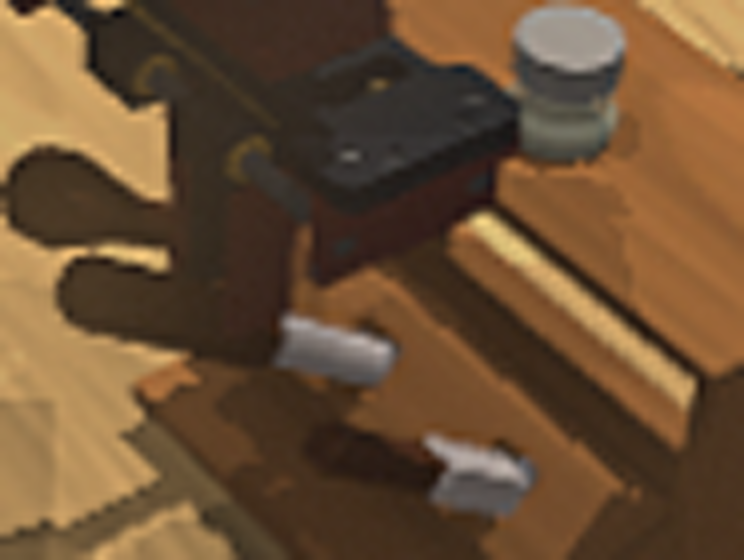

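The mandrel came about 20 mm with the gripper (handle end from (105,310) to (62,300) in the crop), with low force and no slip. I'll continue the draw.

Call:
servo_tool(
  plan=[
    [1, [-11, -1, 9], 0],
    [1, [-22, -2, 18], 0],
    [1, [-33, -3, 27.5], 0],
    [1, [-44, -4.5, 37], 0],
    [1, [-55, -5.5, 46], 0],
    [1, [-66, -6.5, 55], 0],
    [1, [-77, -7.5, 64.5], 0],
    [1, [-88, -9, 74], 0],
    [1, [-95, -9.5, 80], 0],
    [1, [-95, -9.5, 80], 0],
  ],
)

```text
t: 5.52
ee_pos: [428.7, -284.8, 235.5]
orientation: [-0.149, 3.136, -0.003]
ft_force: [-0.1, 0.3, -0.2]
width: 0.7
grasp_force: 0.0
```

```bash
python3 - <<'E'
from h import *
o=ctrl.get_obs(); print(o['ee_pos'],o['ft_force'],o['moment'],o['width'])
a=ctrl.get_image('top')[130:280,240:440]; b=ctrl.get_image('side')[140:290,200:400]
cv2.imwrite('pics/c6.png',np.hstack([cv2.resize(a,(400,300)),cv2.resize(b,(400,300))]))
E
```

```text
[ 428.73386147 -284.75068488  235.45758865] [-0.11405542  0.34450534 -0.1544265 ] [ 2.26591578e-02  1.51313530e-03 -2.53543267e-05] 0.6943662021891716
```

View pics/c6.png

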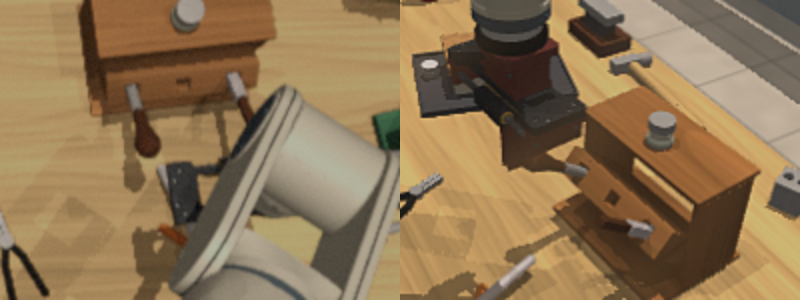

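The grip slipped off and the mandrel fell onto the bench. Its stick shows at about (163,175) in the top crop and (515,275) in the side crop. It is out of the sleeve; the file and bezel stick are still in place. I'll move the arm aside and find it.

Call:
servo_tool(
  plan=[
    [0.5, [0, 0, 35], 0],
    [0.5, [0, 350, 60], 0],
    [0.5, [0, 350, 60], 0],
    [0.5, [0, 350, 60], 0],
    [0.5, [0, 350, 60], 0],
    [0.5, [0, 350, 60], 0],
    [0.5, [0, 350, 60], 0],
    [0.5, [0, 350, 60], 0],
    [0.5, [0, 350, 60], 0],
    [0.5, [0, 350, 60], 0],
  ],
)

```text
t: 6.45
ee_pos: [429.4, 70.0, 293.7]
orientation: [-0.154, 3.138, 0.002]
ft_force: [-0.4, 0.2, -0.7]
width: 43.9
grasp_force: 0.0
```

```bash
python3 - <<'E'
from h import *
o=ctrl.get_obs(); print(o['ee_pos'],o['ft_force'],o['width'])
t=ctrl.get_image('top');s=ctrl.get_image('side')
cv2.imwrite('pics/top7.png',t);cv2.imwrite('pics/side7.png',s)
a=t[150:330,250:450]; b=s[190:384,180:395]
cv2.imwrite('pics/c7.png',np.hstack([cv2.resize(a,(400,360),interpolation=cv2.INTER_CUBIC),cv2.resize(b,(400,360),interpolation=cv2.INTER_CUBIC)]))
E
```

```text
[429.36777156  69.96283337 293.66571824] [-0.37740686  0.1772607  -0.72374855] 43.851233324316745
```

View pics/c7.png

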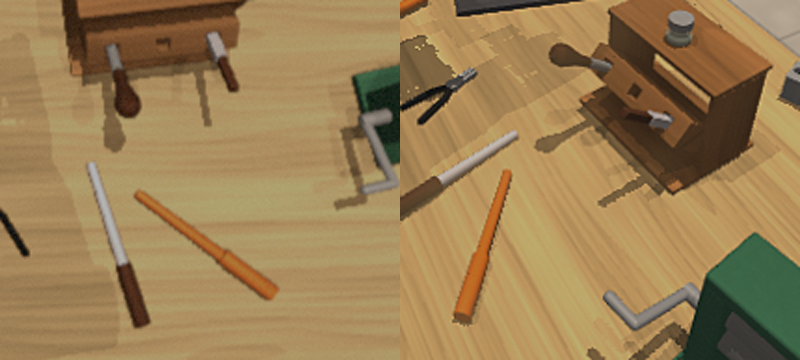

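The mandrel lies flat in the open: tip (92,165), junction (124,264), end (141,324) in the top crop. The tools left in the stand look undisturbed. Next I'll measure it and check the orange look-alike.

```bash
python3 - <<'E'
from h import *
for f in('top0','top7'):
    hsv=cv2.cvtColor(cv2.imread(f'pics/{f}.png'),cv2.COLOR_BGR2HSV); m=cv2.inRange(hsv,(5,200,120),(14,255,255)); m[:,:300]=0; m[:230]=0;m[300:]=0
    p=np.argwhere(m)[:,::-1].astype(np.float32); print(f,len(p),p.mean(0),cv2.minAreaRect(p))
im=cv2.imread('pics/top7.png'); hsv=cv2.cvtColor(im,cv2.COLOR_BGR2HSV)
def comp(m,x0,y0,x1,y1):
    r=np.zeros_like(m); r[y0:y1,x0:x1]=m[y0:y1,x0:x1]; n,l,s,c=cv2.connectedComponentsWithStats(r); i=1+np.argmax(s[1:,4]); return np.argwhere(l==i)[:,::-1].astype(np.float32)
st=comp(cv2.inRange(hsv,(0,0,120),(180,70,255)),285,225,318,290); ha=comp(cv2.inRange(hsv,(0,110,15),(14,255,105)),300,270,335,325)
W=[]
for q,z in((st,15),(ha,18)):
    w=onz('top',q,z)[:,:2]; c=w.mean(0); u=np.linalg.svd(w-c,full_matrices=False)[2][0]; u*=np.sign(u[0]); s=(w-c)@u; print(len(q),c.round(1),np.degrees(np.arctan2(u[1],u[0])).round(2),(c+u*s.min()).round(1),(c+u*s.max()).round(1)); W.append((c,u))
E
```

```text
top0 92 [366.66306 275.31522] ((355.076904296875, 266.38458251953125), (83.20502471923828, 6.656402587890625), 33.690067291259766)
top7 97 [361.6701 280.    ] ((352.5600280761719, 271.4200134277344), (83.4000015258789, 6.8000006675720215), 36.86989974975586)
278 [ 355.4 -195.8] 15.83 [ 286.6 -215.3] [ 431.7 -174.2]
228 [ 242.7 -227. ] 15.36 [ 201.2 -238.4] [ 286.1 -215.1]
```

The look-alike was nudged about 10 mm by the fall. I'll leave it alone. Now to pick up the mandrel lying level, gripping just past the handle near its balance point, at about (307,-209).

Call:
servo_tool(
  plan=[
    [0.5, [-122, -279, -100], 10],
    [0.5, [-122, -279, -100], 10],
    [0.5, [-122, -279, -100], 10],
    [0.5, [-122, -279, -100], 10],
    [0.5, [-122, -279, -100], 10],
    [0.5, [-122, -279, -100], 10],
    [0.5, [-122, -279, -100], 10],
    [0.5, [-122, -279, -100], 10],
    [0.5, [-122, -279, -100], 10],
    [0.5, [-122, -279, -100], 10],
  ],
)

```text
t: 7.38
ee_pos: [306.0, -214.6, 192.8]
orientation: [0.415, -3.112, -0.002]
ft_force: [-0.7, 0.6, -0.0]
width: 44.0
grasp_force: 0.0
```

Call:
servo_tool(
  plan=[
    [0.5, [0, 0, -35], 0],
    [0.5, [0, 0, -70], 0],
    [0.5, [0, 0, -100], 0],
    [0.5, [0, 0, -100], 0],
    [0.5, [0, 0, -100], 0],
  ],
)

```text
t: 7.8
ee_pos: [306.9, -211.9, 93.1]
orientation: [0.425, -3.11, -0.005]
ft_force: [-0.0, 0.1, 0.2]
width: 43.7
grasp_force: 0.0
```

```bash
python3 - <<'E'
from h import *
o=ctrl.get_obs(); print(o['ee_pos'],o['orientation'],o['qpos'].round(2))
E
```

```text
[ 306.94068442 -211.86209586   93.05874356] [ 0.42478896 -3.10979689 -0.00455856] [-0.64  0.28  2.24  0.    0.63 -2.48]
```

Call:
servo_tool(
  plan=[
    [0.5, [0, 2.5, -30], 0],
    [0.5, [0, 2.5, -50], 0],
    [0.5, [0, 2.5, -65], 0],
    [0.5, [0, 2.5, -72], 0],
    [0.5, [0, 2.5, -76], 0],
    [0.5, [0, 2.5, -77], 0],
    [0.5, [0, 2.5, -77], 0],
  ],
)

```text
t: 8.38
ee_pos: [308.3, -211.0, 17.5]
orientation: [-0.423, 3.112, -0.002]
ft_force: [0.3, 0.9, 0.8]
width: 43.8
grasp_force: 0.0
```

Call:
servo_tool(
  plan=[
    [0.8, [0, 0, 0], 0],
    [1, [0, 0, 0], 0],
    [1, [0, 0, 0], 0],
    [1, [0, 0, 0], 0],
    [1, [0, 0, 0], 0],
    [1, [0, 0, 0], 0],
  ],
)

```text
t: 8.88
ee_pos: [307.5, -210.6, 16.7]
orientation: [-0.423, 3.113, -0.0]
ft_force: [0.4, -0.7, 0.1]
width: 7.6
grasp_force: 0.0
```

Call:
servo_tool(
  plan=[
    [0.5, [0, 0, 0], 0],
    [0.5, [0, 0, 0], 0],
    [0.5, [0, 0, 0], 0],
    [0.5, [0, 0, 0], 0],
    [0.5, [0, 0, 35], 0],
    [0.5, [0, 0, 70], 0],
    [0.5, [0, 150, 150], 0],
    [0.5, [0, 250, 150], 0],
    [0.5, [0, 250, 150], 0],
    [0.5, [0, 300, 150], 0],
  ],
)

```text
t: 9.72
ee_pos: [307.3, -51.7, 138.3]
orientation: [-0.419, 3.112, -0.001]
ft_force: [1.0, 0.2, 0.4]
width: 43.6
grasp_force: 0.0
```

```bash
cat > m.py <<'E'
from h import *
def find():
    t=ctrl.get_image('top'); s=ctrl.get_image('side'); cv2.imwrite('pics/tl.png',t); cv2.imwrite('pics/sl.png',s)
    hsv=cv2.cvtColor(t,cv2.COLOR_BGR2HSV); o=[]
    for lo,hi,z in(((0,0,120),(180,70,255),11),((0,110,15),(14,255,105),14)):
        m=cv2.inRange(hsv,lo,hi); r=np.zeros_like(m); r[215:345,240:360]=m[215:345,240:360]
        n,l,st,c=cv2.connectedComponentsWithStats(r)
        for i in range(1,n):
            if st[i,4]<60: continue
            q=np.argwhere(l==i)[:,::-1]; w=onz('top',q,z)[:,:2]; c=w.mean(0); u=np.linalg.svd(w-c,full_matrices=False)[2][0]; u*=np.sign(u[0]); k=(w-c)@u
            print(z,len(q),c.round(1),np.degrees(np.arctan2(u[1],u[0])).round(2),(c+u*k.min()).round(1),(c+u*k.max()).round(1))
    print(ctrl.get_obs()['ee_pos'])
find()
E
python3 m.py
```

```text
11 265 [ 355.7 -196.5] 15.7 [ 287.3 -215.7] [ 431.2 -175.2]
11 72 [389.6 -21.8] 11.3 [371.8 -25.3] [420.7 -15.5]
11 1774 [280.6 -73.6] 62.58 [ 247.7 -137.1] [315.2  -6.9]
11 859 [174.  -97.6] -38.61 [112.5 -48.5] [ 294.7 -194. ]
11 288 [ 215.6 -159.6] -4.87 [ 116.9 -151.2] [ 323.3 -168.7]
11 61 [123.5 -34.5] 85.22 [120.6 -68.5] [125.5  -9.9]
14 233 [ 243.  -227.5] 15.79 [ 200.8 -239.4] [ 285.7 -215.4]
[307.30916554 -48.23363796 138.26688775]
```

```bash
python3 - <<'E'
from h import *
o=ctrl.get_obs(); p=o['ee_pos']; R=cv2.Rodrigues(o['orientation'])[0]
s=ctrl.get_image('side'); P=[]
for dz in(14,-5,-9): 
    for y in(-22,-36,22,36): P.append(p+R@[0,y,dz])
uv=proj('side',P); u0,v0=(uv.mean(0)-[50,37]).astype(int); print(uv.round(1),u0,v0)
c=cv2.resize(s[v0:v0+75,u0:u0+100],(800,600),interpolation=cv2.INTER_CUBIC)
c=np.clip(c.astype(float)*1.6,0,255).astype(np.uint8)
for i,q in enumerate(uv): cv2.circle(c,tuple(int(v) for v in (q-[u0,v0]+.5)*8),4,[(0,255,0),(255,255,0),(255,0,255)][i//4],-1)
cv2.imwrite('pics/c8.png',c)
E
```

```text
[[186.6 223.1]
 [189.4 225.5]
 [178.2 216. ]
 [175.6 213.8]
 [185.7 218. ]
 [188.5 220.4]
 [177.2 211. ]
 [174.6 208.8]
 [185.5 217. ]
 [188.3 219.3]
 [177.  209.9]
 [174.4 207.7]] 131 178
```

View pics/c8.png

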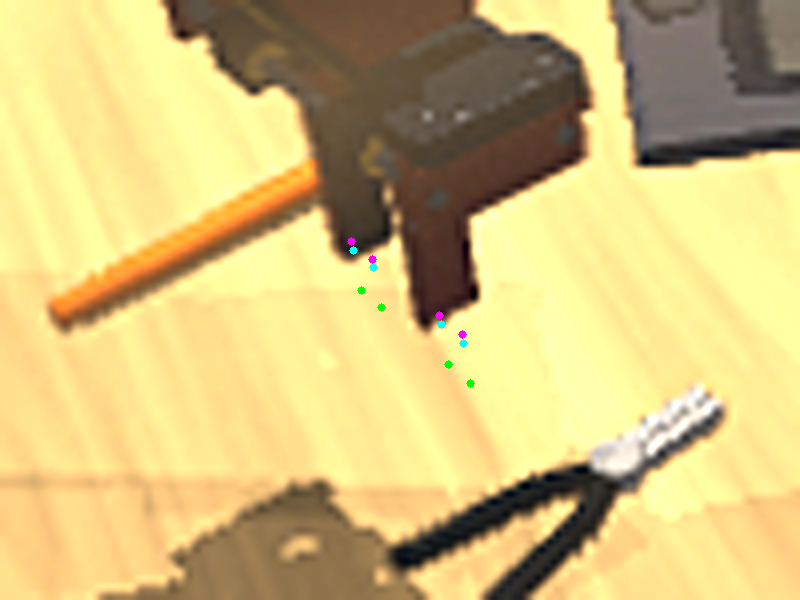

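The fingertips appear at about (451,313), against the nominal green marks near (459,374). So the real tips sit about 25 mm higher than the stated geometry implies. That explains the shallow first grip and the second miss. I'll return and go lower, watching the force.

Call:
servo_tool(
  plan=[
    [0.5, [0, -162, 0], 0],
    [0.5, [0, -162, 0], 0],
    [0.5, [0, -162, 0], 0],
    [0.5, [0, -162, 0], 0],
    [0.5, [0, -162, -30], 0],
    [0.5, [0, -162, -60], 0],
    [0.5, [0, -162, -90], 0],
    [0.5, [0, -162, -110], 0],
    [0.5, [0, -162, -120], 0],
    [0.5, [0, -162, -120], 0],
  ],
)

```text
t: 10.7
ee_pos: [305.3, -215.1, 15.0]
orientation: [0.418, -3.11, -0.006]
ft_force: [-0.6, -0.0, 0.2]
width: 43.9
grasp_force: 0.0
```

Call:
servo_tool(
  plan=[
    [0.5, [0, 0, -6], 0],
    [0.5, [0, 0, -12], 0],
    [0.5, [0, 0, -17], 0],
    [0.5, [0, 0, -20], 0],
    [0.5, [0, 0, -20], 0],
  ],
)

```text
t: 11.12
ee_pos: [307.4, -214.9, -2.9]
orientation: [0.423, -3.113, 0.0]
ft_force: [-0.1, -0.1, 0.2]
width: 43.9
grasp_force: 0.0
```

Call:
servo_tool(
  plan=[
    [0.5, [0, 4, -1], 0],
    [0.5, [0, 4, -2], 0],
    [0.5, [0, 4, -3], 0],
    [0.5, [0, 4, -3], 0],
  ],
)

```text
t: 11.45
ee_pos: [307.6, -210.7, -5.6]
orientation: [-0.424, 3.113, -0.0]
ft_force: [0.4, 1.1, 0.6]
width: 43.7
grasp_force: 0.0
```

Call:
servo_tool(
  plan=[
    [0.5, [0, 0, -1], 0],
    [0.5, [0, 0, -2], 0],
    [0.5, [0, 0, -2], 0],
  ],
)

```text
t: 11.7
ee_pos: [307.5, -210.9, -7.8]
orientation: [-0.423, 3.113, -0.0]
ft_force: [0.3, 0.5, -0.3]
width: 43.5
grasp_force: 0.0
```

Call:
servo_tool(
  plan=[
    [0.5, [0, 0, -1], 0],
    [0.5, [0, 0, -2], 0],
    [0.5, [0, 0, -2], 0],
  ],
)

```text
t: 11.95
ee_pos: [307.4, -210.8, -9.9]
orientation: [0.423, -3.113, -0.0]
ft_force: [-0.3, -0.1, -0.2]
width: 43.7
grasp_force: 0.0
```

Call:
servo_tool(
  plan=[
    [0.5, [0, 0, -1], 0],
    [0.5, [0, 0, -1], 0],
  ],
)

```text
t: 12.12
ee_pos: [307.4, -210.8, -10.8]
orientation: [0.423, -3.113, -0.0]
ft_force: [-0.4, 0.5, -1.3]
width: 43.5
grasp_force: 0.0
```

Call:
servo_tool(
  plan=[
    [0.7, [0, 0, 0], 0],
    [0.85, [0, 0, 0], 0],
    [1, [0, 0, 0], 0],
    [1, [0, 0, 0], 0],
    [1, [0, 0, 0], 0],
    [1, [0, 0, 0], 0],
  ],
)

```text
t: 12.62
ee_pos: [307.5, -210.9, -10.7]
orientation: [-0.423, 3.113, -0.0]
ft_force: [-0.2, 1.2, 0.3]
width: 16.1
grasp_force: 30.0
```

Call:
servo_tool(
  plan=[
    [0.6, [0, 0, 0], 0],
    [0.6, [0, 0, 0], 0],
    [0.6, [0, 0, 0], 0],
    [0.6, [0, 0, -1], 0],
    [0.6, [0, 0, -1], 0],
  ],
)

```text
t: 13.03
ee_pos: [307.4, -210.8, -11.8]
orientation: [0.423, -3.113, -0.0]
ft_force: [0.2, -0.1, 0.2]
width: 34.9
grasp_force: 0.0
```

Call:
servo_tool(
  plan=[
    [0.6, [0, 0, -1], 0],
    [0.6, [0, 0, -2], 0],
    [0.6, [0, 0, -2], 0],
  ],
)

```text
t: 13.28
ee_pos: [307.5, -210.9, -12.9]
orientation: [-0.423, 3.113, -0.001]
ft_force: [-2.3, 1.6, 22.8]
width: 34.9
grasp_force: 11.3
```

Call:
servo_tool(
  plan=[
    [0.6, [0, 0, -1], 0],
    [0.6, [0, 0, -2], 0],
    [0.6, [0, 0, -2], 0],
  ],
)

```text
t: 13.53
ee_pos: [307.6, -210.9, -13.2]
orientation: [-0.423, 3.112, -0.002]
ft_force: [-7.4, 5.5, 67.2]
width: 35.2
grasp_force: 33.8
```

Call:
servo_tool(
  plan=[
    [0.6, [0, 0, 5], 0],
    [0.6, [0, 0, 6], 0],
    [0.6, [0, 0, 6], 0],
  ],
)

```text
t: 13.78
ee_pos: [307.7, -211.1, -9.4]
orientation: [-0.423, 3.112, -0.001]
ft_force: [0.5, 0.5, 0.5]
width: 35.2
grasp_force: 0.0
```

The tips touch the bench at a reported z of about -12.5, so at -10.7 the grip covers the stick fully. Lowering 1 mm, closing and lifting slowly.

Call:
servo_tool(
  plan=[
    [0.6, [0, 0, -1], 0],
    [0.8, [0, 0, -1], 0],
    [1, [0, 0, -1], 0],
    [1, [0, 0, -1], 0],
    [1, [0, 0, -1], 0],
    [1, [0, 0, -1], 0],
    [1, [0, 0, 2], 0],
    [1, [0, 0, 5], 0],
    [1, [0, 0, 10], 0],
    [1, [0, 0, 10], 0],
  ],
)

```text
t: 14.62
ee_pos: [307.8, -211.1, 1.1]
orientation: [-0.423, 3.112, -0.001]
ft_force: [-0.1, 0.5, -1.7]
width: 16.5
grasp_force: 30.0
```

Call:
servo_tool(
  plan=[
    [1, [0, 0, 5], 0],
    [1, [0, 0, 12], 0],
    [1, [0, 0, 22], 0],
    [1, [0, 0, 35], 0],
    [1, [0, 0, 50], 0],
    [1, [0, 0, 65], 0],
    [1, [0, 0, 80], 0],
    [1, [0, 0, 90], 0],
    [1, [0, 0, 90], 0],
  ],
)

```text
t: 15.37
ee_pos: [308.4, -211.6, 92.4]
orientation: [-0.423, 3.11, -0.004]
ft_force: [0.5, -0.1, -2.0]
width: 16.6
grasp_force: 30.0
```

```bash
python3 - <<'E'
from h import *
o=ctrl.get_obs(); print(o['ee_pos'],o['ft_force'],o['moment'],o['width'],o['grasp_force'])
for n in('top','side'):
    im=ctrl.get_image(n); cv2.imwrite(f'pics/{n}9.png',im)
E
```

```text
[ 308.43388148 -211.55409196   92.35031281] [ 0.53955837 -0.06667559 -1.97829487] [0.05112293 0.04165625 0.01444988] 16.60528518381974 29.996713902801275
```

Lift holds: width 16.6 mm, 30 N grip. Carrying it to the block at a moderate speed.

Call:
servo_tool(
  plan=[
    [1, [0, 0, 12], 0],
    [1, [0, 0, 32], 0],
    [1, [0, 0, 55], 0],
    [1, [5, 7, 80], 0],
    [1, [15, 20, 100], 0],
    [1, [28, 38, 115], 0],
    [1, [43, 58, 125], 0],
    [1, [58, 79, 128], 0],
    [1, [73, 99, 128], 0],
    [1, [88, 120, 128], 0],
  ],
)

```text
t: 16.3
ee_pos: [395.6, -89.7, 217.8]
orientation: [0.423, -3.112, -0.0]
ft_force: [0.7, -0.3, -1.1]
width: 16.2
grasp_force: 30.0
```

Call:
servo_tool(
  plan=[
    [1, [15, 20, 0], 0],
    [1, [30, 41, 0], 0],
    [1, [45, 61, 0], 0],
    [1, [60, 82, 0], 0],
    [1, [75, 102, 0], 0],
    [1, [90, 123, 0], 0],
    [1, [105, 143, 0], 0],
    [1, [120, 164, 0], 0],
    [1, [135, 184, 0], 0],
    [1, [150, 204, 0], 0],
  ],
)

```text
t: 17.13
ee_pos: [545.3, 114.2, 216.7]
orientation: [0.423, -3.11, 0.0]
ft_force: [0.5, 0.9, -2.0]
width: 16.5
grasp_force: 30.0
```

Call:
servo_tool(
  plan=[
    [1, [15, 20, 0], 0],
    [1, [30, 41, 0], 0],
    [1, [45, 61, 0], 0],
    [1, [58, 79, 0], 0],
    [1, [69, 93, 0], 0],
    [1, [76, 104, 0], 0],
    [1, [80, 109, 0], 0],
    [1, [82, 112, 0], 0],
    [1, [82, 112, 0], 0],
  ],
)

```text
t: 17.88
ee_pos: [627.1, 225.1, 217.6]
orientation: [0.423, -3.112, 0.001]
ft_force: [-0.1, -0.2, -2.0]
width: 16.4
grasp_force: 30.0
```

```bash
python3 - <<'E'
from h import *
o=ctrl.get_obs(); print(o['t'],o['ee_pos'],o['orientation'],o['ft_force'],o['moment'],o['width'],o['grasp_force'])
for n in('top','side'):
    im=ctrl.get_image(n); cv2.imwrite(f'pics/{n}10.png',im)
E
```

```text
17.8833 [627.13917471 225.12555373 217.55706687] [ 4.23330075e-01 -3.11172323e+00  5.05072224e-04] [-0.11856804 -0.21669669 -2.01273302] [0.05841105 0.06642107 0.02165573] 16.4393743859715 29.996246290393174
```

Call:
servo_tool(
  plan=[
    [1, [0, 1, -10], 0],
    [1, [1, 1, -25], 0],
    [1, [2, 1, -40], 0],
    [1, [2, 1, -52], 0],
    [1, [2, 1, -60], 0],
    [1, [2, 1, -64], 0],
    [1, [2, 1, -65], 0],
    [1, [2, 1, -65], 0],
    [1, [2, 1, -65], 0],
  ],
)

```text
t: 18.73
ee_pos: [629.9, 226.3, 154.0]
orientation: [-0.423, 3.112, 0.0]
ft_force: [-0.6, 0.3, -1.2]
width: 16.6
grasp_force: 30.0
```

```bash
cat > v.py <<'E'
from h import *
o=ctrl.get_obs(); p=o['ee_pos']; print(o['t'],p,o['width'],o['grasp_force'])
I={n:ctrl.get_image(n) for n in('top','side')}
for n in I: cv2.imwrite(f'pics/{n}11.png',I[n])
u=np.array([.963,.27,0]); mid=p+7*u; mid[2]=p[2]+21.5
E={n:proj(n,[mid+120*u,mid+60*u,mid,mid-30*u,mid-120*u]) for n in I}
for n in I:
    print(n,E[n].round(1).tolist())
    hsv=cv2.cvtColor(I[n],cv2.COLOR_BGR2HSV)
    for nm,lo,hi in(('stick',(0,0,95),(180,60,255)),('handle',(0,90,10),(16,255,100))):
        m=cv2.inRange(hsv,lo,hi); r=np.zeros_like(m)
        a,b=(E[n][0],E[n][1]) if nm=='stick' else (E[n][3],E[n][4])
        x0,x1=sorted([a[0],b[0]]);y0,y1=sorted([a[1],b[1]]); sl=np.s_[int(y0)-12:int(y1)+12,int(x0)-12:int(x1)+12]; r[sl]=m[sl]
        k,l,s,c=cv2.connectedComponentsWithStats(r)
        for i in range(1,k):
            if s[i,4]>30:
                q=np.argwhere(l==i)[:,::-1].astype(float); cc=q.mean(0); d=np.linalg.svd(q-cc,full_matrices=False)[2][0]; t=(q-cc)@d; print(' ',nm,s[i,4],cc.round(1),d.round(3),(cc+d*t.min()).round(1),(cc+d*t.max()).round(1))
E
python3 v.py
```

```text
18.7333 [629.86351799 226.30515752 153.97312325] 16.590230386756097 29.996550483629107
top [[130.7, 108.0], [136.7, 129.4], [142.8, 151.1], [145.9, 162.0], [155.2, 195.3]]
  stick 861 [128.9 117.4] [0.227 0.974] [123.6  94.7] [134.6 141.9]
  handle 256 [162.1 176.1] [-0.006  1.   ] [162.2 160. ] [162. 196.]
side [[266.6, 128.9], [255.3, 133.8], [243.4, 138.9], [237.2, 141.6], [217.7, 150.1]]
  stick 106 [272.3 120.1] [0.809 0.588] [265.6 115.2] [279.1 125. ]
  stick 111 [257.2 131.7] [-0.937  0.35 ] [267.5 127.8] [247.  135.4]
  handle 134 [214.6 134.3] [ 0.938 -0.346] [207.6 136.9] [221.6 131.7]
  handle 79 [244.3 135.2] [-0.05   0.999] [244.6 128.8] [243.9 143.1]
  handle 137 [228.4 144.9] [-0.923  0.385] [238.8 140.6] [217.7 149.4]
  handle 51 [228.1 159.5] [0.998 0.064] [220.9 159. ] [239.1 160.2]
```

The side view puts the tip at (267.5,128) against a predicted (266.6,129), and the handle end at (217.7,149.4) against (217.7,150.1). So the mandrel is level, centred and about 10 cm up. I'll hold a second and recheck for droop.

Call:
servo_tool(
  plan=[
    [1, [0, 0, -1], 0],
    [1, [0, 0, -1], 0],
    [1, [0, 0, -1], 0],
    [1, [0, 0, -1], 0],
    [1, [0, 0, -1], 0],
    [1, [0, 0, -1], 0],
    [1, [0, 0, -1], 0],
    [1, [0, 0, -1], 0],
    [1, [0, 0, -1], 0],
    [1, [0, 0, -1], 0],
  ],
)

```text
t: 19.67
ee_pos: [629.5, 226.1, 152.3]
orientation: [-0.423, 3.113, -0.0]
ft_force: [0.5, 0.5, -2.5]
width: 16.4
grasp_force: 30.0
```

```bash
python3 v.py | grep -A12 -e side -e '^1' | head -20; python3 -c "
from workcell import ctrl
print(ctrl.close_job())"
```

```text
19.6667 [629.45229515 226.14081224 152.32555043] 16.41230488878109 29.996391478925943
top [[130.9, 108.4], [136.9, 129.7], [143.0, 151.4], [146.1, 162.3], [155.4, 195.5]]
  stick 871 [128.9 117.4] [0.221 0.975] [123.8  94.7] [134.5 142.1]
  handle 251 [162.2 176. ] [-0.008  1.   ] [162.3 160. ] [162. 196.]
side [[266.6, 129.3], [255.2, 134.2], [243.3, 139.4], [237.2, 142.1], [217.7, 150.5]]
  stick 93 [272.5 120.6] [0.836 0.549] [265.6 116.1] [279.  124.9]
  stick 112 [257.4 132. ] [-0.939  0.343] [267.4 128.3] [247.2 135.7]
  handle 126 [214.6 134.7] [ 0.978 -0.211] [207.6 136.2] [221.7 133.2]
  handle 76 [244.2 136.5] [-0.04   0.999] [244.4 129.9] [243.9 144.1]
  handle 148 [228.6 144.9] [-0.892  0.452] [240.9 138.7] [217.7 150.5]
  handle 35 [225.3 159.2] [-0.967  0.253] [231.2 157.6] [220.8 160.3]
the job is handed in; nothing more can be done
None
```

I handed the job in with the mandrel held still and level in the gripper, its middle over the block's centre about 10 cm above the top, but the route was not clean: my first grip slipped and dropped it on the bench as it left the sleeve, the fall nudged an orange look-alike about 10 mm, I picked the mandrel up from the bench instead, and while finding the height the fingertips pressed the bench with about 67 N.

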